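Close up the tea and coffee boxes

TASK

The tea chest and the coffee-pod box have been left open. With the fingertips only, push the pod drawer fully home and push the tea chest's lid down until it lies shut, gently and without slamming it, in either order. Nothing needs grasping: do not pull the drawer or lid farther open, and leave the mug, the teaspoon and the small bottle standing or lying where they are.

Things in the scene. Friction and masses are not known exactly. Their poses are not given: they have to be found in the camera images.
- pod_box: Low plain wooden box with one drawer, 170 deep x 200 wide x 75 mm high, fixed; it stands to the robot's left or right, changing places with the tea chest. Origin: centre of its underside, on the worktop. Its x axis points from the drawer front to the back, y to the left seen by someone facing the drawer, z up.
- pod_drawer (a joint): How far the drawer is out, m: 0 = fully home, 0.09 = stop; starts 0.035 to 0.065 out. It slides along the box's -x with about 1.5 N of friction (damping 3 N s/m), no spring, and stays where left. Its front panel is 198 wide and reaches from 4 to 72 mm above the worktop; shut, the panel's outer face lies at x = -97 mm in the box's frame. Filled with pods to 47 mm height.
- drawer_knob (a point): Centre of the flat outer end of the drawer's round knob (22 mm in diameter, stands 16 mm out of the middle of the panel, centre 42 mm above the worktop). It moves with the drawer; shut, it is at x = -113, y = 0 mm in the box's frame. Axes as those of the box.
- tea_chest: Low plain wooden chest of tea sachets, open at the top, 160 deep x 200 wide x 75 mm high, fixed to the worktop. Origin: centre of its underside, on the worktop. Its x axis points from the front (small dark plate) to the back, where the lid is hinged, y to the left, z up.
- tea_lid (a joint): Opening angle of the lid, rad: 0 = shut, lying on the rim; starts at 0.6 to 1.1, stop at 1.5. A stiff hinge (friction 0.25 N m) holds it wherever it is left, so it must be pushed all the way down; 1 to 3 N near its front edge moves it. At angle a the board runs from the hinge line along (-cos a, 0, sin a) of the chest's frame; its outer (upper) face looks along (sin a, 0, cos a).
- lid_hinge (a point): Middle of the lid's hinge line, along the chest's y at its back upper edge: x = 80, y = 0, z = 75 mm in the chest's frame. Axes as those of the chest.
- lid_front_edge (a point): Middle of the free front edge of the lid, on its outer face, 168 mm from the hinge line; it turns with the lid. The lid is a plain board without knob, 168 long from hinge line to front edge, 204 wide, 12 mm thick, with its underside on the hinge line.
- mug: Cream mug, 90 mm in diameter, 94 high, 120 mm over its handle, standing loose between the two boxes. Origin: underside centre of its outline. Leave it alone.
- teaspoon: Metal teaspoon, 136 x 29 x 13 mm, lying loose across in front of the mug on the robot's side. Origin: underside centre. Leave it alone.
- dropper_bottle: Small loose brown dropper bottle, 34 mm in diameter, 102 high, standing on the rear of the pod box's top. Origin: underside centre. Leave it standing.
Mind the look-alikes: they are no part of the job. Of the things like the dropper_bottle, leave any that is purple; of the rest the smaller one is meant.

How it is judged:
At the end, for the whole second after the job is handed in: The drawer is within 4 mm of fully home and the lid within 0.04 rad of shut; mug, teaspoon and dropper bottle are within 30 mm of where they were, mug and bottle upright (value of joint pod_drawer below 0.004 m and value of joint tea_lid below 0.04 rad and distance of each of mug, teaspoon, dropper_bottle from where it was at the start of the episode below 0.03 m and angle between each of mug, dropper_bottle's own z axis and vertical below 0.3 rad); the robot touches nothing.
It fails at once if the mug, the teaspoon or the dropper bottle is lifted, knocked over or shifted by more than 30 mm (distance of any of mug, teaspoon, dropper_bottle from where it was at the start of the episode above 0.03 m or angle between any of mug, dropper_bottle's own z axis and vertical above 0.3 rad).
It fails at once if the drawer is pulled out farther (beyond 80 mm) instead of being pushed in (value of joint pod_drawer above 0.08 m).
It fails at once if the lid is lifted farther open (beyond 1.35 rad) (value of joint tea_lid above 1.35 rad).
It fails at once if the lid is slammed (closes faster than 3 rad/s, 0.5 m/s at its front edge) (velocity of joint tea_lid below -3 rad/s).
It also fails if it takes over 48 s, if anything falls off the work surface, if the arm or the gripper's body presses on something with over 40 N, if the wrist force passes 120 N, or if a joint passes its speed limit or range.

ROBOT

A 7-joint arm with a two-finger parallel gripper is mounted at the origin on a cart in front of the work surface, level with it; the furniture and walls round the work are solid. World frame = base frame: x ahead of the robot, y to its left, z up, the work surface at z = 0. Lengths are in m, angles in rad, forces in N, time in s.
With the tool pointing down it reaches from about 0.425 to 0.8 m from the base axis. Payload 8.3 kg.
Tool frame: the origin (TCP) lies at the very end of the fingers, on their centre line; the grasp point (between the pads) lies 19 mm behind it (ctrl.grip_point_offset is the distance from the TCP to the grasp point, in m); z points along the fingers, y is the line along which they close (so a half turn about z gives the same grasp; the last joint's range is limited). The gripper opens to 85 mm and grips with 20 to 120 N. Pads are 22 mm wide; open, the fingers measure 114 mm over their backs; the gripper's body (76 mm by 85 mm) begins 54 mm behind the grasp point. The pads swing forward as they close: fully open they stand 13 mm farther back than shut.
Start: joints at [1.095, 0.383, 0.016, 1.37, -0.006, 1.388, -0.046], TCP at [0.251, -0.572, 0.231] pointing down, gripper open.
Joint ranges: [-2.95, 2.95], [-0.25, 2.06], [-1.52, 1.56], [0.18, 2.33], [-1.44, 4.58], [0.02, 2.06], [-3.01, 3.01]. Speed limits (rad/s): [2.39, 2.39, 3.01, 3.01, 3.14, 3.14, 3.14].

INTERFACE

Orientations are given as a 3x3 rotation matrix whose columns are the frame's x, y, z axes.
In Python, from station import ctrl, eyes, order, nets gives the robot as it stands. The module is installed in compiled form; this text tells all that it offers.
- The arm moves only by the tool jog_arm, never from a script. Its argument "steps" is a list of rows, each an object of numbers: "tx", "ty", "tz": the shift along the tool's x, y, z in mm; "ax", "ay", "az": the turn, a rotation vector about the tool's x, y, z in rad. A call has 1 to 20 rows; each row shifts and turns the commanded pose from where the row before left it, along the tool's axes as they then stand; what a row does not reach is not made up. A row lasts 1/10 s, in which the tool goes at most 50 mm and 8.59 degrees, less where a joint would pass 70% of its speed; a pose out of reach is approached as far as the arm can. A call with a gripper value outside its range is refused whole. "claw" is the finger opening in mm, from 0 to 85.4, set as the call begins (left out, the last holds). The fingers move at their own pace and stop on an object; "grip_force" is the grip in N (left out, the last holds). Time passes only in rows, so rows that do not move let the fingers close. It gives the time, the measured TCP pose, the force, the opening and the grip force at its end, in the units of the state.
- ctrl.sense(): the state, without advancing time (a new reading comes with each control period).
- eyes.grab_frame(name): name is "side" or "top" or "wrist"; returns the picture (420x560x3 uint8, blue, green, red); there is no depth.
- eyes.camera_model(name): a dict with "intrinsics" (3x3 intrinsics, pixels), "pose" (4x4, takes a point from camera to world coordinates); the wrist camera has in their place "T_tool_cam" (4x4, takes a point from camera to tool coordinates, whose origin is the TCP and whose axes are the flange's). Camera axes: x right, y up, looking along -z (the intrinsics and any distortion apply to the point x, -y, -z); pixel columns grow to the right and rows downward; lengths in m; the calibration is good to about 2 mm. A picture is of the moment at which its call begins: read the wrist's pose just before it. camera_model takes no time and is no camera call.
- order.sign_off(): hands the job in; it is judged then, once.
Trained networks look in the newest picture that a camera, given by its name, has taken for a name from the list of things; names that differ only in an ending like _2 or _b are one class to them, and where a whole thing is asked for, a point or a joint stands for the part that bears it (a point fixed in the world has none). Each returns a list of dicts, best first, with "p" (0 to 1); they miss things now and then, are a little off and sometimes report something else, mostly with a low value. They report only what shows in the picture. A call takes as long as a camera call. They do not tell look-alikes from the thing itself.
- nets.masks_of(camera, target): "mask" (420x560 bool, what is visible of it) and "centre" ([column, row] in pixels, amid what is visible of it).
- nets.landmark_of(camera, target): "centre" ([column, row] in pixels: a listed point, or the origin of a listed thing).
The state is a dict: "time": time; "joints": joint angles; "qd": joint speeds; "tau": joint torques, N m; "eef_pos": TCP position; "eef_rot": TCP orientation; "wrist_force": force on the tool from outside, world axes, zero at the start; "torque": the same for the moment, N m; "finger_gap": finger opening in m; "gripper_force": force on a finger pad.
Only numpy, scipy, OpenCV 4.12 (cv2) and the standard library are available. Lean on these libraries where they do the work, as an engineer would, in place of code of your own. Each camera call takes 0.05 s, during which the arm holds its last target. There are 200 camera calls.

## Working session

There is one attempt and no reset: what is moved stays moved. The work goes in short steps, Python scripts to look and compute and a tool call to move; the robot and the scene stay as the last step left them, time stands still between calls to the robot, and variables do not carry over. Pictures are saved under pics/ and viewed, at most 10 in all, crops included, and the job is handed in when it is done.

Besides the shell and the picture viewer there is one more tool, called as a command line: name --argument value ..., lists and objects as JSON in quotes. jog_arm: Moves the arm, as the interface text tells. Its arguments: {"type":"object","properties":{"steps":{"type":"array","items":{"type":"object","properties":{"tx":{"type":"number"},"ty":{"type":"number"},"tz":{"type":"number"},"ax":{"type":"number"},"ay":{"type":"number"},"az":{"type":"number"}}}},"claw":{"type":"number"},"grip_force":{"type":"number"}},"required":["steps"]}

```bash
mkdir -p pics
cat > h.py <<'E'
import numpy as np, cv2
from station import ctrl, eyes, order, nets
def ray(cam,px):
    m=eyes.camera_model(cam);K=np.array(m["intrinsics"]);T=np.array(m["pose"])
    d=np.linalg.inv(K)@[px[0],px[1],1.];d=T[:3,:3]@[d[0],-d[1],-d[2]]
    return T[:3,3],d/np.linalg.norm(d)
def atz(cam,px,z):
    o,d=ray(cam,px);return o+d*(z-o[2])/d[2]
def proj(cam,p):
    m=eyes.camera_model(cam);K=np.array(m["intrinsics"]);T=np.array(m["pose"])
    c=T[:3,:3].T@(np.array(p)-T[:3,3]);q=K@[c[0],-c[1],-c[2]];return q[:2]/q[2]
def tri(a,b):
    o,d=ray(*a);p,e=ray(*b);t=np.linalg.lstsq(np.c_[d,-e],p-o,rcond=None)[0]
    x,y=o+t[0]*d,p+t[1]*e;return (x+y)/2,np.linalg.norm(x-y)
E
python3 - <<'E'
from h import *
s=ctrl.sense();print(s["time"],s["eef_pos"],np.round(s["eef_rot"],2).tolist(),s["finger_gap"])
for c in("top","side"):
    cv2.imwrite(f"pics/{c}.png",eyes.grab_frame(c));print(c,np.round(eyes.camera_model(c)["pose"],2).tolist(), eyes.camera_model(c).keys())
    for t in("drawer_knob","lid_hinge","lid_front_edge","pod_box","tea_chest","mug","teaspoon","dropper_bottle"):
        print(t,[(np.round(r["centre"]).tolist(),round(r["p"],2)) for r in nets.landmark_of(c,t)][:3])
E
```

```text
0.0 [ 0.25054566 -0.57201979  0.23027659] [[0.92, 0.4, -0.0], [0.4, -0.92, 0.0], [-0.0, -0.0, -1.0]] 0.08538900983421449
top [[-0.07, 0.98, -0.21, 0.35], [-1.0, -0.07, 0.01, 0.04], [-0.0, 0.21, 0.98, 1.14], [0.0, 0.0, 0.0, 1.0]] dict_keys(['intrinsics', 'pose'])
drawer_knob [([204.0, 264.0], 0.87)]
lid_hinge [([366.0, 175.0], 0.8)]
lid_front_edge [([391.0, 185.0], 0.74)]
pod_box [([196.0, 214.0], 0.66)]
tea_chest []
mug [([285.0, 212.0], 0.84)]
teaspoon []
dropper_bottle [([145.0, 225.0], 0.76), ([186.0, 192.0], 0.57), ([196.0, 212.0], 0.49)]
side [[-0.88, 0.3, -0.37, 0.12], [-0.48, -0.55, 0.68, 0.87], [-0.0, 0.78, 0.63, 0.86], [0.0, 0.0, 0.0, 1.0]] dict_keys(['intrinsics', 'pose'])
drawer_knob [([287.0, 274.0], 0.86), ([286.0, 222.0], 0.61)]
lid_hinge [([298.0, 164.0], 0.76)]
lid_front_edge [([317.0, 128.0], 0.73), ([317.0, 182.0], 0.25)]
pod_box [([238.0, 270.0], 0.78), ([284.0, 221.0], 0.69)]
tea_chest [([315.0, 184.0], 0.89), ([220.0, 249.0], 0.59)]
mug [([284.0, 222.0], 0.9)]
teaspoon [([327.0, 231.0], 0.59)]
dropper_bottle [([206.0, 320.0], 0.88), ([199.0, 244.0], 0.63), ([219.0, 247.0], 0.61)]
```

View pics/top.png

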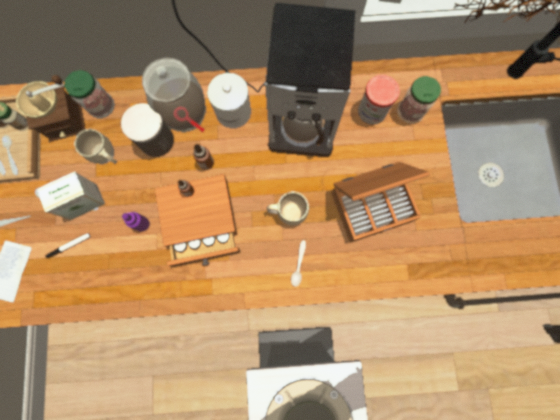

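View pics/side.png

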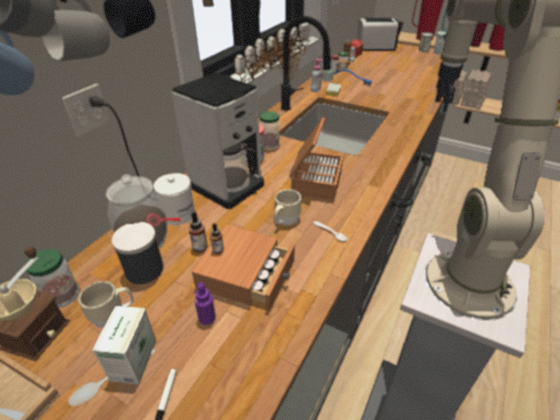

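Run:
```python
from h import *
T,S="top","side"
for n,a,b in(("knob",(204,264),(287,274)),("edge",(391,185),(317,128)),("hinge",(366,175),(298,164)),("mug",(285,212),(284,222))):
    print(n,*[np.round(v,3) for v in tri((T,a),(S,b))])
print("box top", atz(T,(196,214),0), atz(S,(238,270),0),"chest",atz(S,(315,184),0),"knob z.042",atz(T,(204,264),.042),atz(S,(287,274),.042))
```

```text
knob [0.445 0.253 0.053] 0.002
edge [ 0.589 -0.238  0.231] 0.006
hinge [ 0.656 -0.221  0.075] 0.007
mug [0.584 0.016 0.   ] 0.001
box top [0.59842256 0.28242382 0.        ] [0.6008666 0.2673213 0.       ] chest [ 0.58405441 -0.2323875   0.        ] knob z.042 [0.44479513 0.2551131  0.042     ] [0.45044114 0.24498639 0.042     ]
```

The top view shows the pod box at (196,212), with its drawer out and its knob at (204,263). The tea chest is at (378,205) with its lid up, the mug at (292,208) and the spoon at (299,262). There are three bottle candidates: (186,186), small and brown on the box; (202,155), larger and brown, behind it; and (133,220), purple. The one on the box is meant. I'll check it in a close crop.

Run:
```python
from h import *
i=cv2.imread("pics/top.png")
a=cv2.resize(i[140:275,145:245],None,fx=4,fy=4,interpolation=cv2.INTER_CUBIC)
b=cv2.resize(i[140:275,330:430],None,fx=4,fy=4,interpolation=cv2.INTER_CUBIC)
cv2.imwrite("pics/crop.png",np.hstack([a,b]))
```

```text
(no output)
```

View pics/crop.png

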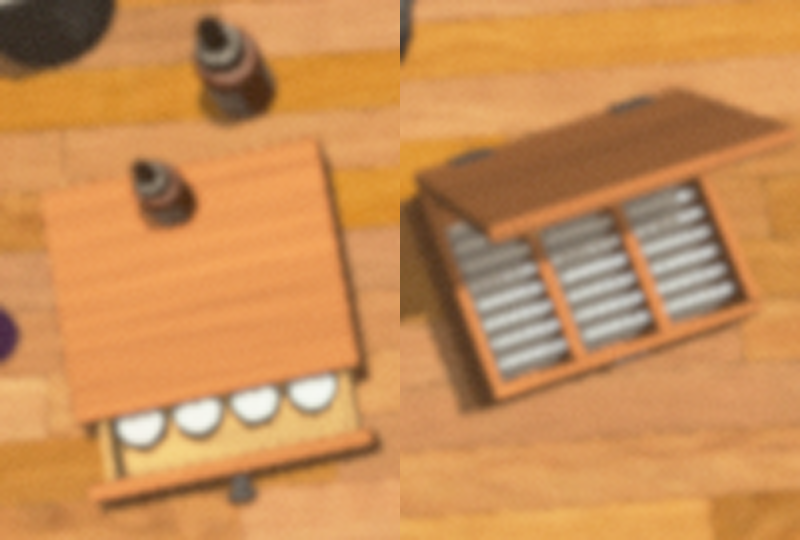

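The crop shows the smaller brown bottle on the box top at about crop (165,195), and the larger one standing on the counter behind it. The box, drawer panel, chest rim and lid corners are all clear.

Run:
```python
from h import *
f=lambda x,y:(145+x/4-.4,140+y/4-.4)
g=lambda x,y:(330+(x-400)/4-.4,140+y/4-.4)
P=[atz("top",f(*p),.075) for p in((45,195),(318,145),(358,362),(78,425))]
print("box",np.round(P,3).tolist(),"ctr",np.mean(P,0).round(3))
w=[P[0]-P[1],P[3]-P[2]];dx=[P[0]-P[3],P[1]-P[2]]
print([np.linalg.norm(v).round(3) for v in w+dx],[np.arctan2(-v[0],v[1]).round(3) for v in w],[np.arctan2(v[1],v[0]).round(3) for v in dx])
Q=[atz("top",f(*p),.072) for p in((93,492),(376,435))];v=Q[0]-Q[1];print("panel",np.round(Q,3).tolist(),np.linalg.norm(v),np.arctan2(-v[0],v[1]))
C=[atz("top",g(*p),.075) for p in((500,395),(755,303))];v=C[0]-C[1];y=np.arctan2(-v[0],v[1]);print("chest front",np.round(C,3).tolist(),np.linalg.norm(v),y)
m=np.mean(C,0);c=m+.08*np.array([np.cos(y),np.sin(y),0]);print("ctr",c,"hinge",m+.16*np.array([np.cos(y),np.sin(y),0]))
h=m+.16*np.array([np.cos(y),np.sin(y),0])
for a in(.6,.7,.8,.9,1.,1.1):
    X=np.array([np.cos(y),np.sin(y),0]);Z=np.array([0,0,1]);Y=np.cross(Z,X)
    L=h-X*np.cos(a)*.168+Z*np.sin(a)*.168; U=L+.012*(X*np.sin(a)+Z*np.cos(a))
    print(a,[(proj("top",q+s*.102*Y)*4-np.array([1318.4-400,558.4])).round() for q in(L,U) for s in(1,-1)],proj("side",U).round(),U.round(3))
```

```text
box [[0.665, 0.378, 0.075], [0.687, 0.183, 0.075], [0.529, 0.163, 0.075], [0.5, 0.356, 0.075]] ctr [0.595 0.27  0.075]
[np.float64(0.196), np.float64(0.196), np.float64(0.167), np.float64(0.16)] [np.float64(0.115), np.float64(0.151)] [np.float64(0.13), np.float64(0.131)]
panel [[0.453, 0.348, 0.072], [0.478, 0.153, 0.072]] 0.19606686897026948 0.1257282538563022
chest front [[0.482, -0.167, 0.075], [0.533, -0.352, 0.075]] 0.19130101761304927 0.2697797583111205
ctr [ 0.58414331 -0.23820597  0.075     ] hinge [ 0.66124968 -0.21688443  0.075     ]
0.6 [array([505., 347.]), array([801., 241.]), array([504., 334.]), array([803., 227.])] [333. 143.] [ 0.534 -0.252  0.18 ]
0.7 [array([503., 328.]), array([803., 221.]), array([501., 314.]), array([803., 206.])] [330. 140.] [ 0.545 -0.249  0.192]
0.8 [array([500., 307.]), array([802., 200.]), array([497., 292.]), array([802., 183.])] [327. 136.] [ 0.557 -0.246  0.204]
0.9 [array([496., 285.]), array([801., 176.]), array([492., 268.]), array([799., 159.])] [323. 133.] [ 0.57  -0.242  0.214]
1.0 [array([490., 261.]), array([798., 152.]), array([486., 243.]), array([795., 134.])] [319. 131.] [ 0.583 -0.238  0.223]
1.1 [array([483., 236.]), array([793., 127.]), array([478., 217.]), array([789., 108.])] [315. 128.] [ 0.598 -0.234  0.23 ]
```

Lid angle is about 1.05 rad, chest centre (0.584,-0.238) at yaw 0.27, and box centre (0.597,0.270) at yaw 0.13. I'll do the lid first: close the fingers, rise, and go to a point behind the raised lid.

jog_arm --claw 0 --steps '[{"tz": -40, "az": 0.14}, {"tz": -40}, {"tx": 20, "ty": -10, "tz": -20}, {"tx": 30, "ty": -15.5}, {"tx": 30, "ty": -15.5}, {"tx": 30, "ty": -15.5}, {"tx": 30, "ty": -15.5}, {"tx": 30, "ty": -15.5}, {"tx": 30, "ty": -15.5}, {"tx": 30, "ty": -15.5}, {"tx": 30, "ty": -15.5}, {"tx": 30, "ty": -15.5}, {"tx": 30, "ty": -15.5}, {"tx": 30, "ty": -15.5}, {"tx": 30, "ty": -15.5}, {"tx": 30, "ty": -15.5}, {"tx": 30, "ty": -15.5}, {"tx": 13, "ty": -6}, {}, {}]'

```text
invalid input
```

jog_arm --claw 0 --steps '[{"tz": -40, "az": 0.14}, {"tz": -40}, {"tx": 20, "ty": -10, "tz": -20}, {"tx": 30, "ty": -15.5}, {"tx": 30, "ty": -15.5}, {"tx": 30, "ty": -15.5}, {"tx": 30, "ty": -15.5}, {"tx": 30, "ty": -15.5}, {"tx": 30, "ty": -15.5}, {"tx": 30, "ty": -15.5}, {"tx": 30, "ty": -15.5}, {"tx": 30, "ty": -15.5}, {"tx": 30, "ty": -15.5}, {"tx": 30, "ty": -15.5}, {"tx": 30, "ty": -15.5}, {"tx": 30, "ty": -15.5}, {"tx": 30, "ty": -15.5}, {"tx": 13, "ty": -6}, {"tx": 0}, {"tx": 0}]'

```text
invalid input
```

jog_arm --claw 0 --grip_force 20 --steps '[{"tx": 0, "ty": 0, "tz": -40, "ax": 0, "ay": 0, "az": 0.14}, {"tx": 0, "ty": 0, "tz": -40, "ax": 0, "ay": 0, "az": 0}]'

```text
time: 1.1
eef_pos: [0.2504, -0.5717, 0.3109]
eef_rot: [[0.964, 0.265, -0.001], [0.265, -0.964, 0.003], [-0.001, -0.003, -1.0]]
wrist_force: [0.4, -0.6, 0.2]
finger_gap: 0.0589
gripper_force: 0.0
```

jog_arm --steps '[{"tx": 20, "ty": -10, "tz": -20, "ax": 0, "ay": 0, "az": 0}, {"tx": 30, "ty": -15.5, "tz": 0, "ax": 0, "ay": 0, "az": 0}, {"tx": 30, "ty": -15.5, "tz": 0, "ax": 0, "ay": 0, "az": 0}, {"tx": 30, "ty": -15.5, "tz": 0, "ax": 0, "ay": 0, "az": 0}, {"tx": 30, "ty": -15.5, "tz": 0, "ax": 0, "ay": 0, "az": 0}, {"tx": 30, "ty": -15.5, "tz": 0, "ax": 0, "ay": 0, "az": 0}, {"tx": 30, "ty": -15.5, "tz": 0, "ax": 0, "ay": 0, "az": 0}, {"tx": 30, "ty": -15.5, "tz": 0, "ax": 0, "ay": 0, "az": 0}, {"tx": 30, "ty": -15.5, "tz": 0, "ax": 0, "ay": 0, "az": 0}, {"tx": 30, "ty": -15.5, "tz": 0, "ax": 0, "ay": 0, "az": 0}, {"tx": 30, "ty": -15.5, "tz": 0, "ax": 0, "ay": 0, "az": 0}, {"tx": 30, "ty": -15.5, "tz": 0, "ax": 0, "ay": 0, "az": 0}, {"tx": 30, "ty": -15.5, "tz": 0, "ax": 0, "ay": 0, "az": 0}, {"tx": 30, "ty": -15.5, "tz": 0, "ax": 0, "ay": 0, "az": 0}, {"tx": 30, "ty": -15.5, "tz": 0, "ax": 0, "ay": 0, "az": 0}, {"tx": 13, "ty": -6, "tz": 0, "ax": 0, "ay": 0, "az": 0}, {"tx": 0, "ty": 0, "tz": 0, "ax": 0, "ay": 0, "az": 0}]'

```text
time: 2.8
eef_pos: [0.6255, -0.2236, 0.3305]
eef_rot: [[0.962, 0.273, -0.001], [0.273, -0.962, 0.002], [-0.0, -0.002, -1.0]]
wrist_force: [-0.5, -0.9, -0.4]
finger_gap: -0.0
gripper_force: 0.0
```

jog_arm --steps '[{"tx": 0, "ty": 0, "tz": 30, "ax": 0, "ay": 0, "az": 0}, {"tx": 0, "ty": 0, "tz": 30, "ax": 0, "ay": 0, "az": 0}, {"tx": 0, "ty": 0, "tz": 30, "ax": 0, "ay": 0, "az": 0}, {"tx": 0, "ty": 0, "tz": 25, "ax": 0, "ay": 0, "az": 0}, {"tx": 0, "ty": 0, "tz": 15, "ax": 0, "ay": 0, "az": 0}, {"tx": 0, "ty": 0, "tz": 0, "ax": 0, "ay": 0, "az": 0}]'

```text
time: 3.4
eef_pos: [0.6223, -0.2274, 0.1992]
eef_rot: [[0.964, 0.268, -0.004], [0.268, -0.964, 0.0], [-0.004, -0.002, -1.0]]
wrist_force: [-0.3, -0.5, -0.4]
finger_gap: 0.0
gripper_force: 0.0
```

Run:
```python
from h import *
r=.137
a=np.r_[1.05:-.001:-.07]
p=np.c_[-r*np.cos(a)+.012*np.sin(a),.075+r*np.sin(a)+.012*np.cos(a)]*1000
print(p[0]+[11,0],p[-1]+[11,0]);print(np.diff(p,axis=0).round(1).tolist())
cv2.imwrite("pics/s2.png",eyes.grab_frame("side")[80:220,220:420].repeat(4,0).repeat(4,1))
s=ctrl.sense();print(s["eef_pos"],s["wrist_force"])
```

```text
[-46.75815485 199.80783448] [-126.   87.]
[[-8.6, -4.3], [-8.3, -4.9], [-7.9, -5.5], [-7.5, -6.0], [-7.1, -6.5], [-6.6, -7.0], [-6.1, -7.5], [-5.5, -7.9], [-5.0, -8.2], [-4.4, -8.6], [-3.8, -8.9], [-3.1, -9.1], [-2.5, -9.3], [-1.8, -9.4], [-1.2, -9.6]]
[ 0.62332661 -0.22722928  0.20119902] [-0.13339133  0.30638733  0.05415626]
```

View pics/s2.png

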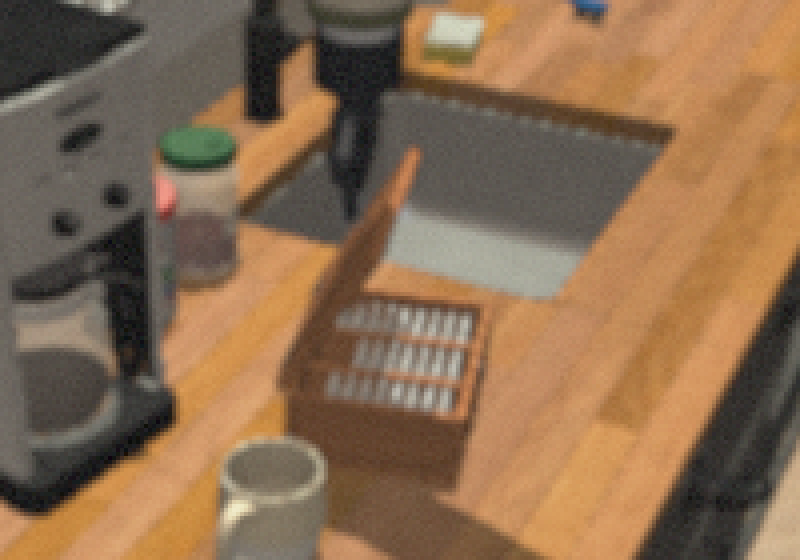

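The crop shows the fingertip at (350,215), on the outer side behind the lid, with the lid edge at (415,155). Now I'll sweep it down along the arc.

jog_arm --steps '[{"tx": -6.5, "ty": 0, "tz": 0, "ax": 0, "ay": 0, "az": 0}, {"tx": -8.6, "ty": 0, "tz": 4.3, "ax": 0, "ay": 0, "az": 0}, {"tx": -8.3, "ty": 0, "tz": 4.9, "ax": 0, "ay": 0, "az": 0}, {"tx": -7.9, "ty": 0, "tz": 5.5, "ax": 0, "ay": 0, "az": 0}, {"tx": -7.5, "ty": 0, "tz": 6, "ax": 0, "ay": 0, "az": 0}, {"tx": -7.1, "ty": 0, "tz": 6.5, "ax": 0, "ay": 0, "az": 0}, {"tx": -6.6, "ty": 0, "tz": 7, "ax": 0, "ay": 0, "az": 0}, {"tx": -6.1, "ty": 0, "tz": 7.5, "ax": 0, "ay": 0, "az": 0}]'

```text
time: 4.25
eef_pos: [0.5671, -0.242, 0.1589]
eef_rot: [[0.963, 0.269, -0.0], [0.269, -0.963, 0.0], [-0.0, -0.0, -1.0]]
wrist_force: [-0.9, -0.6, 1.5]
finger_gap: -0.0004
gripper_force: 0.8
```

jog_arm --steps '[{"tx": -5.5, "ty": 0, "tz": 7.9, "ax": 0, "ay": 0, "az": 0}, {"tx": -5, "ty": 0, "tz": 8.2, "ax": 0, "ay": 0, "az": 0}, {"tx": -4.4, "ty": 0, "tz": 8.6, "ax": 0, "ay": 0, "az": 0}, {"tx": -3.8, "ty": 0, "tz": 8.9, "ax": 0, "ay": 0, "az": 0}, {"tx": -3.1, "ty": 0, "tz": 9.1, "ax": 0, "ay": 0, "az": 0}, {"tx": -2.5, "ty": 0, "tz": 9.3, "ax": 0, "ay": 0, "az": 0}, {"tx": -1.8, "ty": 0, "tz": 9.4, "ax": 0, "ay": 0, "az": 0}, {"tx": 0, "ty": 0, "tz": 6, "ax": 0, "ay": 0, "az": 0}, {"tx": 0, "ty": 0, "tz": 0, "ax": 0, "ay": 0, "az": 0}]'

```text
time: 5.15
eef_pos: [0.5422, -0.2485, 0.0909]
eef_rot: [[0.963, 0.27, -0.002], [0.27, -0.963, 0.001], [-0.001, -0.001, -1.0]]
wrist_force: [0.8, -0.2, 0.1]
finger_gap: 0.0002
gripper_force: 0.0
```

jog_arm --steps '[{"tx": 0, "ty": 0, "tz": 2, "ax": 0, "ay": 0, "az": 0}, {"tx": 0, "ty": 0, "tz": 2, "ax": 0, "ay": 0, "az": 0}, {"tx": 0, "ty": 0, "tz": 1, "ax": 0, "ay": 0, "az": 0}, {"tx": 0, "ty": 0, "tz": 0, "ax": 0, "ay": 0, "az": 0}]'

```text
time: 5.55
eef_pos: [0.5428, -0.2488, 0.0873]
eef_rot: [[0.963, 0.27, 0.0], [0.27, -0.963, 0.0], [0.0, 0.0, -1.0]]
wrist_force: [0.4, -0.1, 0.8]
finger_gap: -0.0001
gripper_force: 0.0
```

jog_arm --steps '[{"tx": 0, "ty": 0, "tz": 1, "ax": 0, "ay": 0, "az": 0}, {"tx": 0, "ty": 0, "tz": 1, "ax": 0, "ay": 0, "az": 0}, {"tx": 0, "ty": 0, "tz": 0, "ax": 0, "ay": 0, "az": 0}]'

```text
time: 5.85
eef_pos: [0.543, -0.2489, 0.087]
eef_rot: [[0.963, 0.27, 0.001], [0.27, -0.963, -0.001], [0.001, 0.001, -1.0]]
wrist_force: [-5.7, 2.3, 12.5]
finger_gap: 0.0002
gripper_force: 6.5
```

jog_arm --steps '[{"tx": 0, "ty": 0, "tz": -30, "ax": 0, "ay": 0, "az": 0}, {"tx": 0, "ty": 0, "tz": -50, "ax": 0, "ay": 0, "az": 0.07}, {"tx": 0, "ty": 0, "tz": -50, "ax": 0, "ay": 0, "az": 0.07}, {"tx": -4.5, "ty": -32, "tz": 0, "ax": 0, "ay": 0, "az": 0}, {"tx": -4.5, "ty": -32, "tz": 0, "ax": 0, "ay": 0, "az": 0}, {"tx": -4.5, "ty": -32, "tz": 0, "ax": 0, "ay": 0, "az": 0}, {"tx": -4.5, "ty": -32, "tz": 0, "ax": 0, "ay": 0, "az": 0}, {"tx": -4.5, "ty": -32, "tz": 0, "ax": 0, "ay": 0, "az": 0}, {"tx": -4.5, "ty": -32, "tz": 0, "ax": 0, "ay": 0, "az": 0}, {"tx": -4.5, "ty": -32, "tz": 0, "ax": 0, "ay": 0, "az": 0}, {"tx": -4.5, "ty": -32, "tz": 0, "ax": 0, "ay": 0, "az": 0}, {"tx": -4.5, "ty": -32, "tz": 0, "ax": 0, "ay": 0, "az": 0}, {"tx": -4.5, "ty": -32, "tz": 0, "ax": 0, "ay": 0, "az": 0}, {"tx": -4.5, "ty": -32, "tz": 0, "ax": 0, "ay": 0, "az": 0}, {"tx": -4.5, "ty": -32, "tz": 0, "ax": 0, "ay": 0, "az": 0}, {"tx": -4.5, "ty": -32, "tz": 0, "ax": 0, "ay": 0, "az": 0}, {"tx": -4.5, "ty": -32, "tz": 0, "ax": 0, "ay": 0, "az": 0}, {"tx": -4.5, "ty": -32, "tz": 0, "ax": 0, "ay": 0, "az": 0}, {"tx": -4.5, "ty": -30, "tz": 0, "ax": 0, "ay": 0, "az": 0}]'

```text
time: 7.75
eef_pos: [0.4032, 0.2485, 0.2155]
eef_rot: [[0.991, 0.133, 0.001], [0.133, -0.991, 0.0], [0.001, -0.0, -1.0]]
wrist_force: [0.1, -0.5, -0.8]
finger_gap: -0.0
gripper_force: 0.0
```

Run:
```python
from h import *
cv2.imwrite("pics/top2.png",eyes.grab_frame("top")[130:290,130:430].repeat(2,0).repeat(2,1))
s=ctrl.sense();print(s["eef_pos"],s["wrist_force"],s["eef_rot"][0])
```

```text
[0.40082082 0.25376079 0.21575622] [-2.06291862  3.7458891  -0.10291306] [9.90340159e-01 1.38658848e-01 3.06200761e-04]
```

View pics/top2.png

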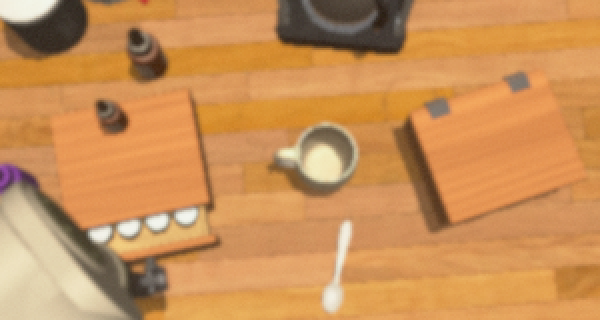

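The top view shows the lid lying shut at (495,150), with the mug (322,155), spoon (340,265) and bottle (110,115) undisturbed. The gripper at (150,275) is in front of the knob. Now I'll lower it.

jog_arm --steps '[{"tx": 0, "ty": 2, "tz": 35, "ax": 0, "ay": 0, "az": 0}, {"tx": 0, "ty": 2, "tz": 35, "ax": 0, "ay": 0, "az": 0}, {"tx": 0, "ty": 0, "tz": 35, "ax": 0, "ay": 0, "az": 0}, {"tx": 0, "ty": 0, "tz": 30, "ax": 0, "ay": 0, "az": 0}, {"tx": 0, "ty": 0, "tz": 25, "ax": 0, "ay": 0, "az": 0}, {"tx": 0, "ty": 0, "tz": 20, "ax": 0, "ay": 0, "az": 0}, {"tx": 0, "ty": 0, "tz": 5, "ax": 0, "ay": 0, "az": 0}, {"tx": 0, "ty": 0, "tz": 0, "ax": 0, "ay": 0, "az": 0}]'

```text
time: 8.6
eef_pos: [0.4039, 0.243, 0.03]
eef_rot: [[0.991, 0.133, -0.001], [0.133, -0.991, -0.0], [-0.001, 0.0, -1.0]]
wrist_force: [-0.3, -0.3, -0.4]
finger_gap: -0.0003
gripper_force: 0.0
```

jog_arm --steps '[{"tx": 10, "ty": 0, "tz": 0, "ax": 0, "ay": 0, "az": 0}, {"tx": 10, "ty": 0, "tz": 0, "ax": 0, "ay": 0, "az": 0}, {"tx": 8, "ty": 0, "tz": 0, "ax": 0, "ay": 0, "az": 0}, {"tx": 8, "ty": 0, "tz": 0, "ax": 0, "ay": 0, "az": 0}, {"tx": 8, "ty": 0, "tz": 0, "ax": 0, "ay": 0, "az": 0}, {"tx": 8, "ty": 0, "tz": 0, "ax": 0, "ay": 0, "az": 0}, {"tx": 6, "ty": 0, "tz": 0, "ax": 0, "ay": 0, "az": 0}, {"tx": 3, "ty": 0, "tz": 0, "ax": 0, "ay": 0, "az": 0}, {"tx": 0, "ty": 0, "tz": 0, "ax": 0, "ay": 0, "az": 0}]'

```text
time: 9.5
eef_pos: [0.4653, 0.2512, 0.0302]
eef_rot: [[0.991, 0.132, 0.0], [0.132, -0.991, 0.0], [0.0, -0.0, -1.0]]
wrist_force: [0.2, 1.0, -0.4]
finger_gap: 0.0001
gripper_force: 0.0
```

jog_arm --steps '[{"tx": 3, "ty": 0, "tz": 0, "ax": 0, "ay": 0, "az": 0}, {"tx": 2, "ty": 0, "tz": 0, "ax": 0, "ay": 0, "az": 0}, {"tx": 2, "ty": 0, "tz": 0, "ax": 0, "ay": 0, "az": 0}]'

```text
time: 9.8
eef_pos: [0.4715, 0.2522, 0.0301]
eef_rot: [[0.991, 0.133, -0.0], [0.133, -0.991, -0.0], [-0.0, 0.0, -1.0]]
wrist_force: [-1.3, -0.1, -0.1]
finger_gap: -0.0
gripper_force: 0.8
```

jog_arm --steps '[{"tx": 2, "ty": 0, "tz": 0, "ax": 0, "ay": 0, "az": 0}, {"tx": 1, "ty": 0, "tz": 0, "ax": 0, "ay": 0, "az": 0}, {"tx": 1, "ty": 0, "tz": 0, "ax": 0, "ay": 0, "az": 0}]'

```text
time: 10.1
eef_pos: [0.4753, 0.2527, 0.0301]
eef_rot: [[0.991, 0.133, -0.001], [0.133, -0.991, -0.0], [-0.001, 0.0, -1.0]]
wrist_force: [-6.2, -1.0, 3.2]
finger_gap: 0.0001
gripper_force: 2.8
```

jog_arm --steps '[{"tx": 1, "ty": 0, "tz": 0, "ax": 0, "ay": 0, "az": 0}, {"tx": 1, "ty": 0, "tz": 0, "ax": 0, "ay": 0, "az": 0}, {"tx": 0, "ty": 0, "tz": 0, "ax": 0, "ay": 0, "az": 0}]'

```text
time: 10.4
eef_pos: [0.4753, 0.2527, 0.03]
eef_rot: [[0.991, 0.133, -0.004], [0.133, -0.991, -0.002], [-0.004, 0.001, -1.0]]
wrist_force: [-11.2, -2.6, 7.8]
finger_gap: -0.0001
gripper_force: 5.7
```

The drawer has hit its stop: the position no longer changes while the force climbs. I'll back off and rise.

jog_arm --steps '[{"tx": -15, "ty": 0, "tz": 0, "ax": 0, "ay": 0, "az": 0}, {"tx": -20, "ty": 0, "tz": 0, "ax": 0, "ay": 0, "az": 0}, {"tx": 0, "ty": 0, "tz": -40, "ax": 0, "ay": 0, "az": 0}, {"tx": 0, "ty": 0, "tz": -45, "ax": 0, "ay": 0, "az": 0}, {"tx": 0, "ty": 0, "tz": -45, "ax": 0, "ay": 0, "az": 0}, {"tx": 0, "ty": 0, "tz": -40, "ax": 0, "ay": 0, "az": 0}, {"tx": 0, "ty": 0, "tz": 0, "ax": 0, "ay": 0, "az": 0}]'

```text
time: 11.1
eef_pos: [0.446, 0.2502, 0.2067]
eef_rot: [[0.991, 0.132, 0.011], [0.132, -0.991, 0.005], [0.011, -0.003, -1.0]]
wrist_force: [0.2, 0.4, -0.3]
finger_gap: -0.0001
gripper_force: 0.0
```

Run:
```python
from h import *
a=eyes.grab_frame("top")[130:290,130:430].repeat(2,0).repeat(2,1)
b=eyes.grab_frame("side")[100:340,180:380];b=cv2.resize(b,(200,240))
cv2.imwrite("pics/end.png",np.hstack([a,cv2.copyMakeBorder(b,0,80,0,0,0)]))
```

```text
(no output)
```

View pics/end.png

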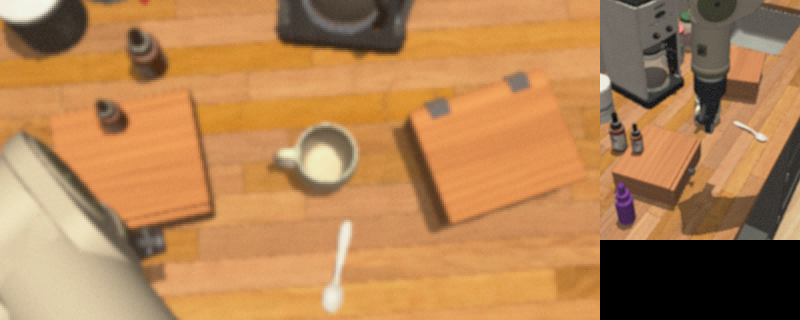

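The drawer is home, with its panel flush at (170,218), and the lid is shut at (495,150). The mug, spoon and bottle are unmoved, and the gripper is clear of everything. I'll hand the job in.

```bash
python3 -c "
from station import order
print(order.sign_off())"
```

```text
the job is handed in; nothing more can be done
None
```

The pod drawer is pushed home against its stop and the tea chest's lid is shut; the mug, teaspoon and bottle look unmoved in the final picture, and I handed the job in at about 11 s (no verdict came back).

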